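Open the chip trap of the dust extraction

TASK

The chip trap's lid has to be opened for cleaning. First lift the wooden push block off the lid and set it down, upright and without dropping it, on the middle of the rubber mat; then turn both quarter-turn fasteners a full quarter turn to unlocked (one turns clockwise, the other anticlockwise; feel which) and swing the lid up by its handle until it stands nearly upright by itself. Leave the other things on the bench where they are.

Things in the scene. Friction and masses are not known exactly. Their poses are not given: they have to be found in the camera images.
- trap: chip trap: green sheet-steel box fixed to the bench, 220 (x) x 300 (y) x 100 high, with a flat lid on it whose top lies 107 mm above the bench; white pipe stub at the back. Origin: centre of its underside; x points to the back (hinge side), z up. Its front, with fasteners and handle, looks roughly to the robot; yaw varies by about 0.2 rad
- hinge (a point): middle of the lid's hinge line, at the back top edge of the trap, 104 mm above the bench; the hinge runs along this point's y axis, x points to the back (does not move with the lid)
- lid (a joint): lid angle in rad: 0 shut, 1.57 upright, stop 1.7; the front edge rises, up and back about the hinge. Lid 220 deep x 300 wide x 6 thick, about 0.35 kg; a stiff hinge (0.9 N m) holds it wherever it is left, about 8 N at the handle lifts it. It will not open while either fastener is locked
- handle (a point): middle of the lid's handle: a round steel bar 10 dia, 80 long along the lid's front edge (y), between the two fasteners, its axis 42 mm above the lid's top, 190 mm in front of the hinge line (and 45 mm above it with the lid shut). Moves with the lid; z away from the lid
- fastener_left (a joint): left (trap +y side) cam fastener, rad about the lid's normal, anticlockwise from above positive. Locked near 0 (start within 0.1), wing square to the front edge; unlocked at +1.57 or -1.57 (stop 1.6), wing along it; cam frees the lip at 1.25. Turns one way only, a solid stop at about 0.15 the other way. One of the two turns clockwise, the other anticlockwise, unmarked, varying. Friction 0.06 N m, stays put
- fastener_left_grip (a point): centre of the left fastener's wing, on its turning axis (z), 22 mm above the lid's top. Wing: upright steel bar 40 long (x) x 11 thick (y) x 26 high, from 8 to 34 mm above the lid, on a round foot 30 dia x 8. It lies 105 mm along the lid from the handle's centre, 190 mm in front of the hinge line
- fastener_right (a joint): right (trap -y side) cam fastener, rad about the lid's normal, anticlockwise from above positive. Locked near 0 (start within 0.1), wing square to the front edge; unlocked at +1.57 or -1.57 (stop 1.6), wing along it; cam frees the lip at 1.25. Turns one way only, a solid stop at about 0.15 the other way. One of the two turns clockwise, the other anticlockwise, unmarked, varying. Friction 0.06 N m, stays put
- fastener_right_grip (a point): centre of the right fastener's wing, on its turning axis (z), 22 mm above the lid's top. Wing: upright steel bar 40 long (x) x 11 thick (y) x 26 high, from 8 to 34 mm above the lid, on a round foot 30 dia x 8. It lies 105 mm along the lid from the handle's centre, 190 mm in front of the hinge line
- push_block: wooden push block lying loose on the back part of the lid, about 0.2 to 0.45 kg: base 70 (x) x 120 (y) x 22 high, on it a grip bar 26 (x) x 90 (y), from 22 to 64 mm above the underside. Origin: centre of the underside; z up
- mat: black rubber mat on the bench, 160 (x) x 180 (y) x 4 thick, fixed, on the left or the right of the trap. Origin: centre of its underside, on the bench
- tray: shallow open wooden tray of hardware, 150 x 170 x 40 high, fixed, on the side of the trap where the mat is not; leave it alone. Origin: centre of its underside
- glue: bystander, leave it alone: yellow glue bottle, 60 dia x 170 mm. Origin at its underside
- hammer: bystander, leave it alone: hammer lying down, about 300 long, sizes in mm. Origin at its underside
- offcut: bystander, leave it alone: flat wood offcut 110 x 45 x 20 mm. Origin at its underside
- tape: bystander, leave it alone: grey tape measure 36 x 68 x 62 mm. Origin at its underside
- jar: bystander, leave it alone: screw jar with lid, 68 dia x 90 mm. Origin at its underside
Mind the look-alikes: they are no part of the job. What is shaped like the push_block but purple is not meant.

How it is judged:
By the outcome, as a careful person would: the job done as asked, in the order asked, and still so for the second after the job is handed in, with the robot touching nothing.
It also fails if it takes over 72 s, if anything falls off the work surface, if the arm or the gripper's body presses on something with over 40 N, if the wrist force passes 120 N, or if a joint passes its speed limit or range.

ROBOT

A 7-joint arm with a two-finger parallel gripper is mounted at the origin on the work surface. World frame = base frame: x ahead of the robot, y to its left, z up, the work surface at z = 0. Lengths are in m, angles in rad, forces in N, time in s.
With the tool pointing down it reaches from about 0.4 to 0.85 m from the base axis. Payload 10.4 kg.
Tool frame: the origin (TCP) lies between the finger pads; the fingertips stand 22 mm ahead of it and the grasp point (between the pads) lies 3 mm ahead of it; z points along the fingers, y is the line along which they close (so a half turn about z gives the same grasp; the last joint's range is limited). The gripper opens to 85 mm and grips with 20 to 120 N. Pads are 22 mm wide; open, the fingers measure 114 mm over their backs; the gripper's body (76 mm by 85 mm) begins 54 mm behind the grasp point. The pads swing forward as they close: fully open they stand 13 mm farther back than shut.
Start: joints at [1.315, 0.332, -0.065, 1.46, 0.022, 1.35, -0.088], TCP at [0.144, -0.608, 0.253] pointing down, gripper open.
Joint ranges: [-2.6, 2.6], [-0.5, 2.12], [-1.47, 1.34], [0.16, 2.42], [-1.27, 4.41], [0.06, 2.06], [-2.6, 2.6]. Speed limits (rad/s): [2.22, 2.22, 2.79, 2.79, 3.14, 3.14, 3.14].

INTERFACE

Orientations are given as a unit quaternion [x, y, z, w].
In Python, from workcell import manip, camera, ticket, boxes_of, outline_of gives the robot as it stands.
- The arm moves only by the tool carry_out, never from a script. Its argument "deltas" is a list of rows, each a list of 5 numbers: the shift along the tool's x, y, z as a fraction of full scale, then the turn about the tool's z as a fraction of full scale, then the opening, from -1 (shut) to 1 (fully open), so that 0 is half open. In form: [[tx, ty, tz, spin, gripper], ...]. A call has 1 to 20 rows; each row is the pose to reach, as a shift and turn from the pose commanded when the call began, along the tool's axes at that moment; what a row does not reach only later rows make up. Full scale, the value 1, is 150 mm for a shift and 30 degrees for a turn. A row lasts 1/8 s, in which the tool goes at most 62.5 mm and 10.7 degrees, less where a joint would pass 70% of its speed; a pose out of reach is approached as far as the arm can. A call with a number of a shift or a turn outside -1 to 1 is refused whole. A call with a gripper value outside its range is refused whole. The fingers move at their own pace and stop on an object; "force" is the grip in N (left out, the last holds). Time passes only in rows, so rows that repeat a pose let the fingers close. It gives the time, the measured TCP pose, the force, the opening and the grip force at its end, in the units of the state.
- manip.get_obs(): the state, without advancing time (a new reading comes with each control period).
- camera(name): name is "side" or "top" or "wrist"; returns a dict with "img" (420x560x3 uint8, red, green, blue), "depth" (420x560 float32, m along the optical axis (not along the pixel's ray), 0 where there is no reading), "vertical_fov" (degrees; the focal length in pixels is half the picture's height over the tangent of half this angle, whatever the lens; pixels are square), "cx", "cy" (the principal point, pixels), "R" (3x3) and "t" (3): a world point X has camera coordinates R X + t. Camera axes: x right, y down, z forward; pixel columns grow to the right and rows downward; lengths in m; the calibration is good to about 2 mm. The wrist camera is an equidistant fisheye: a pixel r from the principal point sees the ray r / f radians off the axis. A picture is of the moment at which its call begins.
- ticket.hand_in(): hands the job in; it is judged then, once.
Trained networks look in a picture, given as the dict that the camera call returned (one of the last four; its "shot" number tells which), for a name from the list of things; names that differ only in an ending like _2 or _b are one class to them, and where a whole thing is asked for, a point or a joint stands for the part that bears it (a point fixed in the world has none). Each returns a list of dicts, best first, with "conf" (0 to 1); they miss things now and then, are a little off and sometimes report something else, mostly with a low value. They report only what shows in the picture. A call takes as long as a camera call. They do not tell look-alikes from the thing itself.
- boxes_of(query, picture): "position" ([x, y, z] in m, in world coordinates, good to about 4 mm: the middle of the surface that is visible of it).
- outline_of(query, picture): "region" (420x560 bool, what is visible of it).
The state is a dict: "clock": time; "joint_pos": joint angles; "joint_velocities": joint speeds; "tau": joint torques, N m; "position": TCP position; "ee_rot": TCP orientation; "ft_force": force on the tool from outside, world axes, zero at the start; "torque": the same for the moment, N m; "grip_width": opening from 0.0 (shut) to 1.0 (fully open); "grasp_force": force on a finger pad.
Only numpy, scipy, OpenCV 4.12 (cv2) and the standard library are available. Lean on these libraries where they do the work, as an engineer would, in place of code of your own. Each camera call takes 0.05 s, during which the arm holds its last target. There are 200 camera calls.

## Working session

There is one attempt and no reset: what is moved stays moved. The work goes in short steps, Python scripts to look and compute and a tool call to move; the robot and the scene stay as the last step left them, time stands still between calls to the robot, and variables do not carry over. Pictures are saved under pics/ and viewed, at most 10 in all, crops included, and the job is handed in when it is done.

Besides the shell and the picture viewer there is one more tool, called after "Emit:" in YAML: its name, and indented under it one key for each argument. carry_out: Moves the arm, as the interface text tells. Its arguments: {"type":"object","properties":{"deltas":{"type":"array","items":{"type":"array","items":{"type":"number"}}},"force":{"type":"number"}},"required":["deltas"]}

```bash
mkdir -p pics; cat > h.py <<'E'
import numpy as np, cv2
from workcell import manip, camera, ticket, boxes_of, outline_of
def cloud(c):
    h,w=c['depth'].shape; f=h/2/np.tan(np.radians(c['vertical_fov'])/2)
    v,u=np.mgrid[:h,:w]; d=c['depth']
    P=np.stack([(u-c['cx'])/f*d,(v-c['cy'])/f*d,d],-1)
    return (P-c['t'])@c['R']
def save(c,n): cv2.imwrite('pics/'+n,c['img'][:,:,::-1])
E
python3 - <<'E'
from h import *
s=manip.get_obs(); print({k:np.round(v,3) for k,v in s.items()})
a=camera('top'); b=camera('side'); 
cv2.imwrite('pics/a.png',cv2.resize(np.vstack([a['img'],b['img']]),(448,672))[:600,:,::-1]) if 0 else None
save(a,'top.png'); save(b,'side.png')
for n in ['trap','handle','fastener_left_grip','fastener_right_grip','push_block','mat','tray','glue','hammer','offcut','tape','jar']:
    for c,m in ((a,'top'),(b,'side')):
        print(n,m,[(np.round(o['position'],3).tolist(),round(o['conf'],2)) for o in boxes_of(n,c)[:4]])
E
```

```text
{'clock': np.float64(0.0), 'joint_pos': array([ 1.315,  0.333, -0.065,  1.461,  0.022,  1.35 , -0.089]), 'joint_velocities': array([-0.002, -0.001,  0.   ,  0.001, -0.001, -0.   ,  0.001]), 'tau': array([-0.0000e+00, -6.2546e+01,  4.9000e-02, -3.9160e+01,  1.6000e-02,
        1.0000e-02,  0.0000e+00]), 'position': array([ 0.144, -0.608,  0.253]), 'ee_rot': array([ 0.993,  0.116, -0.   , -0.001]), 'ft_force': array([-0.427,  0.261,  1.081]), 'torque': array([-0.012, -0.023, -0.015]), 'grasp_force': np.float64(0.0), 'grip_width': np.float64(1.001)}
trap top [([0.542, 0.062, 0.11], 0.64)]
trap side [([0.541, 0.132, 0.105], 0.81), ([0.572, 0.033, 0.126], 0.54)]
handle top [([0.529, 0.064, 0.104], 0.61), ([0.541, 0.063, 0.109], 0.17)]
handle side [([0.525, 0.091, 0.106], 0.71), ([0.465, 0.153, 0.13], 0.48)]
fastener_left_grip top []
fastener_left_grip side [([0.464, 0.153, 0.132], 0.51)]
fastener_right_grip top [([0.46, -0.061, 0.138], 0.42)]
fastener_right_grip side [([0.46, -0.057, 0.131], 0.48), ([0.406, 0.352, 0.014], 0.24), ([0.539, 0.133, 0.106], 0.18)]
push_block top [([0.322, -0.1
[... 229 characters left out ...]
 -0.056, 0.13], 0.17)]
mat top [([0.436, -0.36, 0.004], 0.72)]
mat side []
tray top [([0.404, 0.345, 0.002], 0.81)]
tray side [([0.403, 0.346, 0.016], 0.91)]
glue top [([0.723, 0.334, 0.11], 0.63)]
glue side [([0.72, 0.367, 0.089], 0.79)]
hammer top [([0.696, -0.45, 0.025], 0.74), ([0.523, 0.059, 0.108], 0.33)]
hammer side [([0.72, -0.439, 0.014], 0.94), ([0.537, 0.13, 0.106], 0.38)]
offcut top [([0.736, -0.232, 0.023], 0.92), ([0.604, 0.348, 0.061], 0.74)]
offcut side [([0.751, -0.215, 0.018], 0.82), ([0.603, 0.375, 0.054], 0.4)]
tape top [([0.6, 0.352, 0.062], 0.77), ([0.696, -0.452, 0.023], 0.5)]
tape side [([0.604, 0.374, 0.056], 0.81)]
jar top []
jar side [([0.552, -0.33, 0.055], 0.95)]
```

View pics/top.png

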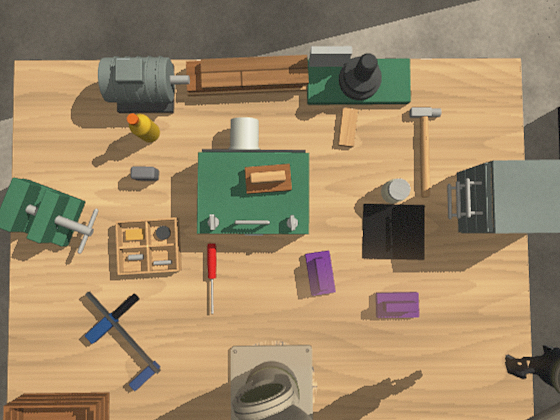

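View pics/side.png

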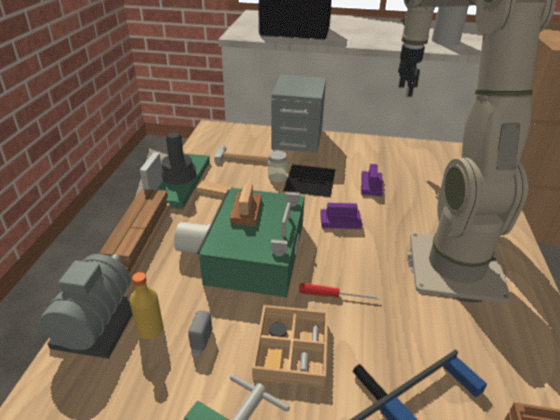

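Top view: block candidates are the wooden one on the lid (268,178), purple (319,272) and purple (398,304). I choose the wooden one on the lid. The fastener wings are at (213,222) and (292,222), the handle at (252,222), the mat at (393,231), and the jar just behind the mat at (398,190).

```bash
cat > m.py <<'E'
from h import *
a=camera('top'); b=camera('side')
def rect(P,n):
    r=cv2.minAreaRect(P[:,:2].astype(np.float32)*1000); print(n,len(P),'c',np.round(r[0],1),'size',np.round(r[1],1),'ang',round(r[2],1),'z',np.round(np.median(P[:,2]),4))
for n,c in (('top',a),('side',b)):
    X=cloud(c); x,y,z=X[...,0],X[...,1],X[...,2]; im=c['img'].astype(int)
    ok=c['depth']>0
    near=ok&(abs(x-.58)<.12)&(abs(y-0.02)<.1)&(x>.515)
    rect(X[near&(z>.16)&(z<.18)],n+' bar'); rect(X[near&(z>.122)&(z<.18)],n+' block')
    box=ok&(abs(x-.54)<.2)&(abs(y-.05)<.2)
    rect(X[box&(z>.1)&(z<.113)&(im[...,1]>im[...,0]+15)],n+' lid')
    fr=ok&(x<.51)&(x>.4)
    for nm,yy in (('L',.155),('H',.05),('R',-.06)): 
        q=X[fr&(abs(y-yy)<.045)&(z>.122)&(z<.165)]
        if len(q)>5: rect(q,n+nm)
    rect(X[ok&(abs(x-.436)<.11)&(abs(y+.36)<.13)&(z<.012)&(im.sum(-1)<110)],n+' mat')
c=a['img'][130:260,180:330,::-1]; cv2.imwrite('pics/crop.png',cv2.resize(c,None,fx=5,fy=4.5 if 0 else 5,interpolation=cv2.INTER_CUBIC)[:600])
E
python3 m.py
```

```text
top bar 361 c [578.    1.8] size [26.3 89.6] ang 3.5 z 0.1706
top block 1201 c [577.8   1.6] size [ 70.9 119.8] ang 4.0 z 0.1307
top lid 7268 c [544.2  44.1] size [298.5 219.2] ang 89.4 z 0.1072
topL 77 c [464.3 148.5] size [36.9 10.9] ang 1.7 z 0.1411
topH 127 c [461.7  47.4] size [80.1  8. ] ang 89.4 z 0.1533
topR 68 c [460.7 -61. ] size [39.3 11. ] ang 4.8 z 0.1406
top mat 1287 c [ 448.5 -356.7] size [177.1 131.3] ang 88.1 z 0.0043
side bar 215 c [579.6   5.8] size [26.7 92. ] ang 4.4 z 0.1693
side block 807 c [579.1   3.7] size [ 69.6 124.8] ang 3.9 z 0.1292
side lid 4482 c [544.5  45.6] size [303.7 222.5] ang 89.0 z 0.1058
sideL 131 c [464.7 151.4] size [39.1 15. ] ang 1.7 z 0.1355
sideH 120 c [463.2  50.2] size [88. 10.] ang 89.1 z 0.1505
sideR 104 c [461.4 -58. ] size [39.3 14.6] ang 7.3 z 0.1337
side mat 685 c [ 435.9 -357.6] size [172.8 154.3] ang 88.4 z 0.0029
```

View pics/crop.png

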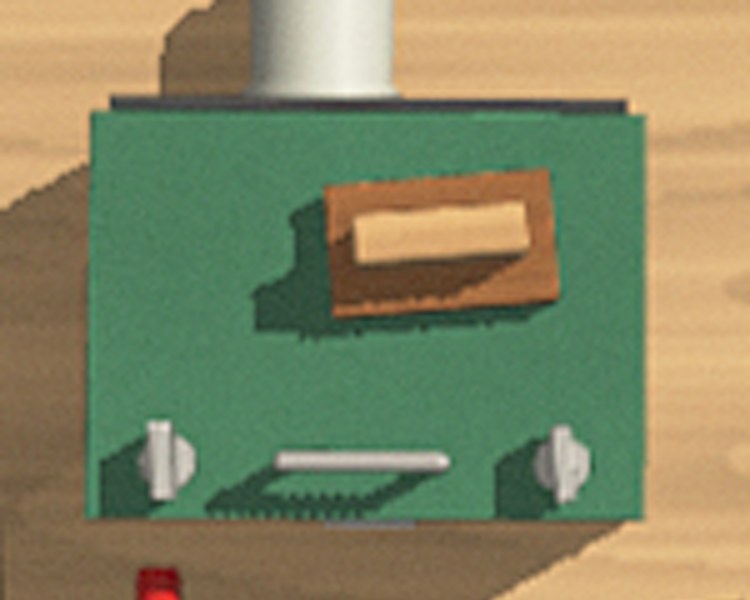

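The crop confirms the wooden block on the lid (yaw ≈ 4°). The wings are near (160,460) and (563,462) and the handle is at (362,460). The sizes and heights match the description.

```bash
cat > p.py <<'E'
import sys
from h import *
def state():
    s=manip.get_obs(); q=s['ee_rot']; 
    return np.array(s['position']),2*np.degrees(np.arctan2(q[1],q[0])),s
def plan(p,a,T,A):
    # chain of calls (tx,ty,tz,spin) from pose p, tool-x angle a (deg) to T, A
    p=np.array(p,float)
    for k in range(8):
        c,s=np.cos(np.radians(a)),np.sin(np.radians(a)); M=np.array([[c,s,0],[s,-c,0],[0,0,-1]])
        d=M@(np.array(T)-p)/.15; d=d/max(1,abs(d).max()); sp=np.clip(-(A-a)/30,-1,1)
        d=np.round(d,2); sp=round(sp,2); print(d.tolist(),sp)
        p=p+M.T@d*.15; a-=sp*30
        if np.linalg.norm(p-T)<.003 and abs(A-a)<1: break
    print('end',p.round(4),round(a,1))
if __name__=='__main__':
    p,a,s=state(); v=list(map(float,sys.argv[1:]))
    print('at',p.round(4),round(a,2),'t',s['clock'],'F',np.round(s['ft_force'],1),'j7',round(s['joint_pos'][6],2),'w',round(float(s['grip_width']),3))
    if v: plan(p,a,v[:3],v[3])
E
python3 p.py 0.579 0.003 0.253 94
```

```text
at [ 0.1442 -0.6082  0.2533] 13.34 t 1.4 F [ 0.2 -0.6  0.4] j7 -0.09 w 1.002
[1.0, -0.88, 0.0] -1.0
[1.0, -0.2, 0.0] -1.0
[1.0, 0.34, 0.0] -0.69
[1.0, 0.83, 0.0] 0.0
[0.23, 0.19, 0.0] 0.0
end [0.5797 0.0035 0.2533] 94.0
```

Emit:
carry_out:
  deltas:
    - [0.3, -0.26, 0, -0.35, 1]
    - [0.7, -0.6, 0, -0.7, 1]
    - [1, -0.88, 0, -1, 1]
    - [1, -0.88, 0, -1, 1]

```text
clock: 1.9
position: [0.2625, -0.442, 0.2539]
ee_rot: [0.928, 0.373, 0.0, 0.0]
ft_force: [-0.7, -0.5, 0.9]
grip_width: 1.002
grasp_force: 0.0
```

Emit:
carry_out:
  deltas:
    - [0.4, -0.1, 0, -0.35, 1]
    - [0.8, -0.2, 0, -0.7, 1]
    - [1, -0.2, 0, -1, 1]
    - [1, -0.2, 0, -1, 1]

```text
clock: 2.4
position: [0.3496, -0.3193, 0.2536]
ee_rot: [0.801, 0.599, 0.0, 0.0]
ft_force: [-0.4, -0.1, -0.9]
grip_width: 1.001
grasp_force: 0.0
```

Emit:
carry_out:
  deltas:
    - [0.4, 0.14, 0, -0.3, 1]
    - [0.8, 0.28, 0, -0.6, 1]
    - [1, 0.34, 0, -0.69, 1]
    - [1, 0.34, 0, -0.69, 1]

```text
clock: 2.9
position: [0.4409, -0.1904, 0.2534]
ee_rot: [0.682, 0.732, 0.0, 0.0]
ft_force: [-0.7, 0.4, 0.4]
grip_width: 1.004
grasp_force: 0.0
```

Emit:
carry_out:
  deltas:
    - [0.35, 0.3, 0, 0, 1]
    - [0.7, 0.6, 0, 0, 1]
    - [1, 0.83, 0, 0, 1]
    - [1, 0.83, 0, 0, 1]
    - [1, 0.83, 0, 0, 1]
    - [1, 0.83, 0, 0, 1]

```text
clock: 3.65
position: [0.5532, -0.0357, 0.2531]
ee_rot: [0.683, 0.73, -0.001, 0.0]
ft_force: [0.5, 0.7, -0.3]
grip_width: 0.999
grasp_force: 0.0
```

```bash
python3 p.py 0.579 0.003 0.155 94
```

```text
at [ 0.5532 -0.0357  0.2531] 93.79 t 3.65 F [ 0.5  0.7 -0.3] j7 -0.08 w 0.999
[0.25, 0.19, 0.65] -0.01
end [0.5792 0.0036 0.1556] 94.1
```

Emit:
carry_out:
  deltas:
    - [0.25, 0.19, 0, 0, 1]
    - [0.25, 0.19, 0, 0, 1]
    - [0.25, 0.19, 0.3, 0, 1]
    - [0.25, 0.19, 0.5, 0, 1]
    - [0.25, 0.19, 0.62, 0, 1]
    - [0.25, 0.19, 0.64, 0, 1]
    - [0.25, 0.19, 0.64, 0, 1]
    - [0.25, 0.19, 0.64, 0, -1]
    - [0.25, 0.19, 0.64, 0, -1]
    - [0.25, 0.19, 0.64, 0, -1]
    - [0.25, 0.19, 0.64, 0, -1]
    - [0.25, 0.19, 0.64, 0, -1]
    - [0.25, 0.19, 0.64, 0, -1]
  force: 50

```text
clock: 5.28
position: [0.5797, 0.0065, 0.1577]
ee_rot: [0.682, 0.732, 0.0, 0.0]
ft_force: [-1.0, -0.9, 4.9]
grip_width: 0.304
grasp_force: 49.9
```

Emit:
carry_out:
  deltas:
    - [0, 0, -0.1, 0, -1]
    - [0, 0, -0.3, 0, -1]
    - [0, 0, -0.5, 0, -1]
    - [0, 0, -0.6, 0, -1]
    - [0, 0, -0.6, 0, -1]

```text
clock: 5.9
position: [0.5797, 0.0066, 0.2479]
ee_rot: [0.682, 0.732, 0.0, 0.0]
ft_force: [-0.4, -0.7, -5.5]
grip_width: 0.296
grasp_force: 50.1
```

```bash
python3 p.py 0.437 -0.353 0.2477 88
```

```text
at [0.5797 0.0066 0.2479] 94.03 t 5.9 F [-0.4 -0.7 -5.5] j7 -0.18 w 0.296
[-1.0, -0.48, 0.0] 0.2
[-1.0, -0.36, 0.0] 0.0
[-0.38, -0.14, 0.0] 0.0
end [ 0.4364 -0.3524  0.2479] 88.0
```

Emit:
carry_out:
  deltas:
    - [-0.3, -0.14, 0, 0.1, -1]
    - [-0.6, -0.29, 0, 0.2, -1]
    - [-0.85, -0.41, 0, 0.2, -1]
    - [-1, -0.48, 0, 0.2, -1]

```text
clock: 6.4
position: [0.5165, -0.1507, 0.2457]
ee_rot: [0.72, 0.694, -0.001, -0.001]
ft_force: [0.9, 0.8, -4.6]
grip_width: 0.295
grasp_force: 50.5
```

Emit:
carry_out:
  deltas:
    - [-0.3, -0.11, 0, 0, -1]
    - [-0.6, -0.22, 0, 0, -1]
    - [-0.85, -0.31, 0, 0, -1]
    - [-1, -0.36, 0, 0, -1]
    - [-1, -0.36, 0, 0, -1]

```text
clock: 7.02
position: [0.4573, -0.2981, 0.2455]
ee_rot: [0.72, 0.694, -0.001, -0.001]
ft_force: [-0.1, 0.6, -4.4]
grip_width: 0.3
grasp_force: 50.4
```

Emit:
carry_out:
  deltas:
    - [-0.2, -0.08, 0, 0, -1]
    - [-0.38, -0.14, 0, 0, -1]
    - [-0.38, -0.14, 0, 0, -1]
    - [-0.38, -0.14, 0.3, 0, -1]
    - [-0.38, -0.14, 0.6, 0, -1]
    - [-0.38, -0.14, 0.9, 0, -1]
    - [-0.38, -0.14, 1, 0, -1]
    - [-0.38, -0.14, 1, 0, -1]
    - [-0.38, -0.14, 1, 0, -1]

```text
clock: 8.15
position: [0.4374, -0.3528, 0.0992]
ee_rot: [0.719, 0.695, 0.0, 0.001]
ft_force: [0.8, -0.0, -2.4]
grip_width: 0.3
grasp_force: 50.3
```

```bash
python3 p.py 0.437 -0.353 0.055 88; python3 - <<'E'
from h import *
a=camera('top'); X=cloud(a); x,y,z=np.moveaxis(X,-1,0); im=a['img'].astype(int)
m=(a['depth']>0)&(abs(x-.436)<.12)&(abs(y+.36)<.13)&(z<.012)&(im.max(-1)<60)
q=X[m]; print([np.round(np.percentile(q[:,i],[.5,99.5]),3) for i in (0,1)])
save(a,'mat.png')
E
```

```text
at [ 0.4374 -0.3528  0.0992] 88.06 t 8.15 F [ 0.8 -0.  -2.4] j7 0.41 w 0.3
[-0.0, -0.0, 0.29] 0.0
end [ 0.4374 -0.3528  0.0557] 88.1
[array([0.358, 0.515]), array([-0.433, -0.268])]
```

Emit:
carry_out:
  deltas:
    - [0, 0, 0.15, 0, -1]
    - [0, 0, 0.24, 0, -1]
    - [0, 0, 0.27, 0, -1]
    - [0, 0, 0.28, 0, -1]
    - [0, 0, 0.29, 0, -1]
    - [0, 0, 0.3, 0, -1]
    - [0, 0, 0.3, 0, -1]

```text
clock: 9.07
position: [0.4367, -0.3527, 0.0546]
ee_rot: [0.719, 0.695, -0.0, 0.001]
ft_force: [-7.7, 5.7, 17.6]
grip_width: 0.296
grasp_force: 53.4
```

Emit:
carry_out:
  deltas:
    - [0, 0, -0.01, 0, -1]
    - [0, 0, -0.01, 0, 0]
    - [0, 0, -0.01, 0, 0.2]
    - [0, 0, -0.01, 0, 0.2]
    - [0, 0, -0.1, 0, 0.2]
    - [0, 0, -0.4, 0, 0.2]
    - [0, 0, -0.7, 0, 0.2]
    - [0, 0, -1, 0, 0.2]
    - [0, 0, -1, 0, 0.2]

```text
clock: 10.2
position: [0.438, -0.3534, 0.2071]
ee_rot: [0.719, 0.695, 0.0, 0.004]
ft_force: [0.7, 0.2, -1.1]
grip_width: 0.6
grasp_force: 0.0
```

```bash
cat > b.py <<'E'
from h import *
a=camera('top'); X=cloud(a); x,y,z=np.moveaxis(X,-1,0)
m=(a['depth']>0)&(abs(x-.436)<.07)&(abs(y+.36)<.09)
for lo,hi in ((.015,.03),(.06,.075)):
    q=X[m&(z>lo)&(z<hi)]
    if len(q)>9: r=cv2.minAreaRect((q[:,:2]*1000).astype(np.float32)); print(r,np.median(q[:,2]))
E
python3 b.py; python3 p.py 0.462 -0.059 0.21 0
```

```text
((430.6576232910156, -347.1825866699219), (101.05308532714844, 76.73736572265625), 87.36187744140625) 0.025933988518829963
((434.716796875, -347.8909912109375), (73.28788757324219, 24.9511661529541), 89.42538452148438) 0.06802010186042219
at [ 0.437  -0.3529  0.2047] 88.04 t 10.25 F [-0.1  0.5 -0.6] j7 0.46 w 0.598
[1.0, 0.05, -0.02] 1.0
[0.86, -0.44, -0.02] 1.0
[0.0, 0.0, 0.0] 0.93
end [ 0.4619 -0.0589  0.2107] 0.1
```

Emit:
carry_out:
  deltas:
    - [0.3, 0.02, -0.05, 0.35, 0.2]
    - [0.6, 0.03, -0.1, 0.7, 0.2]
    - [0.9, 0.04, -0.1, 1, 0.2]
    - [1, 0.05, -0.1, 1, 0.2]

```text
clock: 10.75
position: [0.4487, -0.1999, 0.2168]
ee_rot: [0.874, 0.486, -0.0, -0.0]
ft_force: [0.3, -0.3, -0.2]
grip_width: 0.599
grasp_force: 0.0
```

Emit:
carry_out:
  deltas:
    - [0.3, -0.15, 0, 0.35, 0.2]
    - [0.6, -0.3, 0, 0.7, 0.2]
    - [0.86, -0.44, 0, 1, 0.2]
    - [0.86, -0.44, 0, 1, 0.2]

```text
clock: 11.25
position: [0.4611, -0.0555, 0.217]
ee_rot: [0.97, 0.244, -0.0, -0.0]
ft_force: [0.1, -0.9, 0.5]
grip_width: 0.599
grasp_force: 0.0
```

Emit:
carry_out:
  deltas:
    - [0, 0, 0, 0.35, 0.2]
    - [0, 0, 0, 0.7, 0.2]
    - [0, 0, 0, 0.77, 0.2]
    - [0, 0, 0, 0.77, 0.2]
    - [0, 0, 0, 0.77, 0.2]

```text
clock: 11.88
position: [0.4611, -0.0587, 0.2172]
ee_rot: [0.999, 0.044, -0.0, -0.0]
ft_force: [-0.8, 0.3, 0.1]
grip_width: 0.596
grasp_force: 0.0
```

```bash
python3 b.py; python3 p.py 0.461 -0.0595 0.140 5
```

```text
((434.17919921875, -357.4551086425781), (121.9642333984375, 69.98588562011719), 87.91105651855469) 0.02559638443838725
((434.6354675292969, -355.6715087890625), (88.1905288696289, 24.962196350097656), 89.41150665283203) 0.06816472097502277
at [ 0.4611 -0.0586  0.2172] 5.06 t 11.925 F [-0.6  1.1  0.3] j7 -1.47 w 0.606
[-0.0, 0.01, 0.51] 0.0
end [ 0.4612 -0.0601  0.1407] 5.1
```

Emit:
carry_out:
  deltas:
    - [0, 0, 0.25, 0, 0.2]
    - [0, 0, 0.45, 0, 0.2]
    - [0, 0, 0.51, 0, 0.2]
    - [0, 0, 0.51, 0, 0.2]
    - [0, 0, 0.51, 0, -1]
    - [0, 0, 0.51, 0, -1]
    - [0, 0, 0.51, 0, -1]
    - [0, 0, 0.51, 0, -1]
    - [0, 0, 0.51, 0, -1]
    - [0, 0, 0.51, 0, -1]
  force: 40

```text
clock: 13.18
position: [0.4619, -0.0602, 0.142]
ee_rot: [0.999, 0.042, 0.001, 0.001]
ft_force: [-0.7, -5.9, 4.6]
grip_width: 0.119
grasp_force: 43.9
```

```bash
python3 -c "
from p import *
p,a,s=state();print(p,a,s['torque'],s['ft_force'])"
```

```text
[ 0.46187376 -0.06017326  0.14197184] 4.856782217068505 [-1.21891351  0.04534616 -0.02936981] [-0.65402692 -5.89245202  4.58773597]
```

Emit:
carry_out:
  deltas:
    - [0, 0, 0, -0.1, -1]
    - [0, 0, 0, -0.2, -1]
    - [0, 0, 0, -0.3, -1]
    - [0, 0, 0, -0.4, -1]
    - [0, 0, 0, -0.5, -1]
    - [0, 0, 0, -0.5, -1]

```text
clock: 13.92
position: [0.4618, -0.0603, 0.1419]
ee_rot: [0.985, 0.173, 0.001, 0.001]
ft_force: [-0.4, -6.2, 5.0]
grip_width: 0.113
grasp_force: 43.9
```

```bash
python3 -c "
from p import *
p,a,s=state();print(p,a,s['torque'],s['ft_force'])"
```

```text
[ 0.46184505 -0.06025708  0.14193639] 19.898950809258363 [-1.31006686  0.09891695  0.10358228] [-0.41574031 -6.18983082  5.02778829]
```

Emit:
carry_out:
  deltas:
    - [0, 0, 0, -0.25, -1]
    - [0, 0, 0, -0.5, -1]
    - [0, 0, 0, -0.75, -1]
    - [0, 0, 0, -1, -1]
    - [0, 0, 0, -1, -1]

```text
clock: 14.55
position: [0.4619, -0.0604, 0.142]
ee_rot: [0.906, 0.422, 0.0, 0.002]
ft_force: [-0.1, -7.7, 4.7]
grip_width: 0.114
grasp_force: 43.9
```

Emit:
carry_out:
  deltas:
    - [0, 0, 0, -0.25, -1]
    - [0, 0, 0, -0.5, -1]
    - [0, 0, 0, -0.75, -1]
    - [0, 0, 0, -1, -1]
    - [0, 0, 0, -1, -1]

```text
clock: 15.18
position: [0.462, -0.0606, 0.142]
ee_rot: [0.766, 0.642, -0.0, 0.002]
ft_force: [0.6, -7.5, 4.3]
grip_width: 0.113
grasp_force: 43.8
```

Emit:
carry_out:
  deltas:
    - [0, 0, 0, -0.15, -1]
    - [0, 0, 0, -0.3, -1]
    - [0, 0, 0, -0.3, -1]
    - [0, 0, 0, -0.3, -1]

```text
clock: 15.68
position: [0.462, -0.0606, 0.142]
ee_rot: [0.714, 0.7, -0.0, 0.002]
ft_force: [1.2, -7.7, 4.5]
grip_width: 0.121
grasp_force: 43.8
```

```bash
python3 -c "
from p import *
p,a,s=state();print(p,a,s['torque'],s['ft_force'],s['joint_pos'])"
```

```text
[ 0.4620301  -0.06057034  0.14196917] 88.84701292540956 [-1.64246697 -0.10471858  0.05924738] [ 1.17199442 -7.72497623  4.49403524] [ 0.77411668  0.14986552 -0.78328382  1.97027518  0.12419088  1.06560595
 -0.08374092]
```

Emit:
carry_out:
  deltas:
    - [0, 0, 0, 0, 0.2]
    - [0, 0, 0, 0, 0.2]
    - [0, 0, 0, 0, 0.2]
    - [0, 0, -0.25, 0, 0.2]
    - [0, 0, -0.5, 0, 0.2]
    - [0, 0, -0.5, 0, 0.2]

```text
clock: 16.42
position: [0.4626, -0.0583, 0.2183]
ee_rot: [0.714, 0.701, 0.001, 0.002]
ft_force: [-0.0, -0.0, -0.1]
grip_width: 0.601
grasp_force: 0.0
```

```bash
python3 p.py 0.4645 0.150 0.216 182
```

```text
at [ 0.4626 -0.0583  0.2183] 88.95 t 16.425 F [-0.  -0.  -0.1] j7 -0.01 w 0.601
[1.0, -0.01, 0.01] -1.0
[0.34, 0.19, 0.01] -1.0
[-0.0, 0.0, -0.0] -1.0
[-0.0, -0.0, -0.0] -0.1
end [0.4641 0.1501 0.2153] 182.0
```

Emit:
carry_out:
  deltas:
    - [0.3, 0, 0, -0.35, 0.2]
    - [0.6, 0, 0, -0.7, 0.2]
    - [1, 0, 0, -1, 0.2]
    - [1, 0, 0, -1, 0.2]

```text
clock: 16.92
position: [0.4629, 0.0964, 0.2154]
ee_rot: [0.504, 0.864, 0.001, -0.001]
ft_force: [0.8, 0.2, 0.5]
grip_width: 0.601
grasp_force: 0.0
```

Emit:
carry_out:
  deltas:
    - [0.2, 0.1, 0, -0.35, 0.2]
    - [0.34, 0.19, 0, -0.7, 0.2]
    - [0.34, 0.19, 0, -1, 0.2]
    - [0.34, 0.19, 0, -1, 0.2]

```text
clock: 17.42
position: [0.464, 0.1494, 0.215]
ee_rot: [0.269, 0.963, -0.0, -0.001]
ft_force: [-0.1, 0.2, -0.6]
grip_width: 0.6
grasp_force: 0.0
```

Emit:
carry_out:
  deltas:
    - [0, 0, 0, -0.35, 0.2]
    - [0, 0, 0, -0.7, 0.2]
    - [0, 0, 0, -1, 0.2]
    - [0, 0, 0, -1, 0.2]
    - [0, 0, 0, -1, 0.2]
    - [0, 0, 0, -1, 0.2]

```text
clock: 18.18
position: [0.4642, 0.1498, 0.2157]
ee_rot: [0.011, 1.0, -0.0, -0.0]
ft_force: [-0.2, 0.3, -0.1]
grip_width: 0.601
grasp_force: 0.0
```

```bash
python3 p.py 0.4645 0.150 0.140 182; python3 - <<'E'
from h import *
a=camera('side'); cv2.imwrite('pics/s2.png',cv2.resize(a['img'][130:310,150:400,::-1],None,fx=3,fy=3))
E
```

```text
at [0.4642 0.1498 0.2157] 178.76 t 18.175 F [-0.2  0.3 -0.1] j7 1.01 w 0.601
[-0.0, 0.0, 0.5] -0.11
end [0.4642 0.1498 0.1407] 182.1
```

View pics/s2.png

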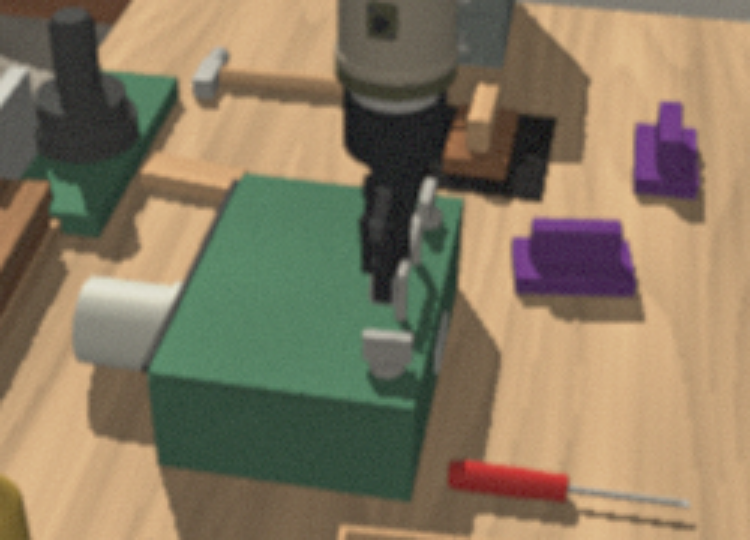

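The crop shows the right wing now along the front edge (428,205) and the block upright on the mat (485,140). The left wing at (387,350) is still square to the edge.

Emit:
carry_out:
  deltas:
    - [0, 0, 0.25, -0.1, 0.2]
    - [0, 0, 0.45, -0.1, 0.2]
    - [0, 0, 0.5, -0.1, 0.2]
    - [0, 0, 0.5, -0.1, 0.2]
    - [0, 0, 0.5, -0.1, -1]
    - [0, 0, 0.5, -0.1, -1]
    - [0, 0, 0.5, -0.1, -1]
    - [0, 0, 0.5, -0.1, -1]
    - [0, 0, 0.5, -0.1, -1]
    - [0, 0, 0.5, -0.1, -1]

```text
clock: 19.48
position: [0.4647, 0.1496, 0.1417]
ee_rot: [-0.017, 1.0, -0.0, 0.001]
ft_force: [-1.2, -2.3, 6.8]
grip_width: 0.117
grasp_force: 43.3
```

Emit:
carry_out:
  deltas:
    - [0, 0, 0, 0.1, -1]
    - [0, 0, 0, 0.2, -1]
    - [0, 0, 0, 0.3, -1]
    - [0, 0, 0, 0.4, -1]
    - [0, 0, 0, 0.5, -1]
    - [0, 0, 0, 0.5, -1]

```text
clock: 20.23
position: [0.4647, 0.1498, 0.1417]
ee_rot: [0.114, 0.993, -0.0, 0.001]
ft_force: [-1.5, -2.3, 6.1]
grip_width: 0.115
grasp_force: 43.3
```

```bash
python3 -c "
from p import *
p,a,s=state();print(p,a,s['torque'],s['ft_force'])"
```

```text
[0.46470991 0.14978538 0.14169561] 166.86002797334825 [-0.45731112  0.3224673  -0.03613212] [-1.47218511 -2.26548329  6.10766869]
```

Emit:
carry_out:
  deltas:
    - [0, 0, 0, 0.25, -1]
    - [0, 0, 0, 0.5, -1]
    - [0, 0, 0, 0.75, -1]
    - [0, 0, 0, 1, -1]
    - [0, 0, 0, 1, -1]

```text
clock: 20.85
position: [0.4649, 0.1501, 0.1417]
ee_rot: [0.367, 0.93, 0.0, 0.001]
ft_force: [0.1, -0.4, 6.1]
grip_width: 0.117
grasp_force: 43.2
```

Emit:
carry_out:
  deltas:
    - [0, 0, 0, 0.25, -1]
    - [0, 0, 0, 0.5, -1]
    - [0, 0, 0, 0.75, -1]
    - [0, 0, 0, 1, -1]
    - [0, 0, 0, 1, -1]

```text
clock: 21.48
position: [0.4651, 0.1502, 0.1417]
ee_rot: [0.594, 0.804, 0.001, 0.001]
ft_force: [2.3, -0.5, 6.7]
grip_width: 0.116
grasp_force: 43.2
```

Emit:
carry_out:
  deltas:
    - [0, 0, 0, 0.3, -1]
    - [0, 0, 0, 0.6, -1]
    - [0, 0, 0, 0.6, -1]
    - [0, 0, 0, 0.6, -1]

```text
clock: 21.98
position: [0.4654, 0.1502, 0.1417]
ee_rot: [0.711, 0.703, 0.001, 0.001]
ft_force: [3.5, -0.7, 6.2]
grip_width: 0.119
grasp_force: 43.2
```

```bash
python3 -c "
from p import *
p,a,s=state();print(p,a,s['torque'],s['ft_force'],s['joint_pos'])"
```

```text
[0.4653517  0.15019714 0.14169874] 89.35634968878296 [ 0.01642941 -0.85905441 -0.08250223] [ 3.54575314 -0.68855436  6.22521661] [ 0.35314874  0.21982101 -0.82656819  1.91478425  0.18371012  1.08090347
 -0.55926454]
```

Emit:
carry_out:
  deltas:
    - [0, 0, 0, 0, 0.2]
    - [0, 0, 0, 0, 0.2]
    - [0, 0, 0, 0, 0.2]
    - [0, 0, -0.25, 0, 0.2]
    - [0, 0, -0.5, 0, 0.2]
    - [-0.3, -0.01, -0.5, 0, 0.2]
    - [-0.6, -0.01, -0.5, 0, 0.2]
    - [-0.69, -0.01, -0.5, 0, 0.2]
    - [-0.69, -0.01, -0.5, 0, 0.2]
    - [-0.69, -0.01, -0.5, 0, 0.2]

```text
clock: 23.22
position: [0.4607, 0.0481, 0.2158]
ee_rot: [0.713, 0.701, 0.0, -0.0]
ft_force: [-1.5, -0.4, -0.1]
grip_width: 0.598
grasp_force: 0.0
```

```bash
python3 p.py 0.463 0.047 0.152 89.3; python3 - <<'E'
import numpy as np
for t in np.arange(.1,1.56,.1).tolist()+[1.53]:
    c,s=np.cos(t),np.sin(t); print(round(t,2),round((.190*(1-c)+.045*s)/.15,2),round(-(.190*s+.045*(c-1))/.15,2))
from h import *
a=camera('top')
X=cloud(a); x,y,z=np.moveaxis(X,-1,0)
for yy in (.15,-.06):
    q=X[(abs(y-yy)<.04)&(abs(x-.463)<.04)&(z>.128)&(z<.16)]; print(len(q), cv2.minAreaRect((q[:,:2]*1000).astype(np.float32)) if len(q)>5 else '')
E
```

```text
at [0.4607 0.0481 0.2158] 89.06 t 23.225 F [-1.5 -0.4 -0.1] j7 -0.24 w 0.598
[-0.01, 0.02, 0.43] -0.01
end [0.4637 0.0465 0.1513] 89.4
0.1 0.04 -0.12
0.2 0.08 -0.25
0.3 0.15 -0.36
0.4 0.22 -0.47
0.5 0.3 -0.57
0.6 0.39 -0.66
0.7 0.49 -0.75
0.8 0.6 -0.82
0.9 0.71 -0.88
1.0 0.83 -0.93
1.1 0.96 -0.96
1.2 1.09 -0.99
1.3 1.22 -1.0
1.4 1.35 -1.0
1.5 1.48 -0.98
1.53 1.51 -0.98
3 
62 ((460.839111328125, -61.31035614013672), (39.24299240112305, 7.962248802185059), 89.37800598144531)
```

Emit:
carry_out:
  deltas:
    - [-0.01, 0.015, 0.2, 0, 0.2]
    - [-0.01, 0.015, 0.38, 0, 0.2]
    - [-0.01, 0.015, 0.43, 0, 0.2]
    - [-0.01, 0.015, 0.43, 0, 0.2]
    - [-0.01, 0.015, 0.43, 0, -1]
    - [-0.01, 0.015, 0.43, 0, -1]
    - [-0.01, 0.015, 0.43, 0, -1]
    - [-0.01, 0.015, 0.43, 0, -1]
    - [-0.01, 0.015, 0.43, 0, -1]
    - [-0.01, 0.015, 0.43, 0, -1]
  force: 40

```text
clock: 24.52
position: [0.4638, 0.045, 0.1521]
ee_rot: [0.714, 0.7, 0.001, 0.001]
ft_force: [2.3, 0.5, 6.0]
grip_width: 0.099
grasp_force: 39.2
```

Emit:
carry_out:
  deltas:
    - [0, 0.02, -0.06, 0, -1]
    - [0, 0.04, -0.12, 0, -1]
    - [0, 0.08, -0.25, 0, -1]
    - [0, 0.08, -0.25, 0, -1]

```text
clock: 25.02
position: [0.4764, 0.0448, 0.1897]
ee_rot: [0.714, 0.7, 0.001, 0.001]
ft_force: [8.1, 1.2, -4.3]
grip_width: 0.101
grasp_force: 40.3
```

```bash
python3 p.py
```

```text
at [0.4764 0.0448 0.1897] 88.92 t 25.025 F [ 8.1  1.2 -4.3] j7 -0.27 w 0.101
```

Emit:
carry_out:
  deltas:
    - [0, 0.07, -0.11, 0, -1]
    - [0, 0.14, -0.22, 0, -1]
    - [0, 0.22, -0.32, 0, -1]
    - [0, 0.31, -0.41, 0, -1]
    - [0, 0.41, -0.5, 0, -1]
    - [0, 0.52, -0.57, 0, -1]
    - [-0.01, 0.63, -0.63, 0, -1]
    - [-0.01, 0.75, -0.68, 0, -1]
    - [-0.01, 0.88, -0.71, 0, -1]
    - [-0.01, 0.88, -0.71, 0, -1]

```text
clock: 26.28
position: [0.6081, 0.0427, 0.2981]
ee_rot: [0.713, 0.701, 0.002, 0.0]
ft_force: [-1.0, 3.6, 16.6]
grip_width: 0.097
grasp_force: 42.8
```

```bash
python3 p.py
```

```text
at [0.6081 0.0427 0.2981] 89.03 t 26.275 F [-1.   3.6 16.6] j7 -0.32 w 0.097
```

Emit:
carry_out:
  deltas:
    - [0, 0.07, -0.04, 0, -1]
    - [0, 0.13, -0.05, 0, -1]
    - [0, 0.2, -0.06, 0, -1]
    - [0, 0.26, -0.06, 0, -1]
    - [0, 0.33, -0.06, 0, -1]
    - [0, 0.39, -0.06, 0, -1]
    - [0, 0.45, -0.05, 0, -1]
    - [0, 0.5, -0.04, 0, -1]
    - [0, 0.54, -0.04, 0, -1]
    - [0, 0.54, -0.04, 0, -1]

```text
clock: 27.52
position: [0.6876, 0.0413, 0.3017]
ee_rot: [0.713, 0.701, 0.001, -0.001]
ft_force: [0.5, 4.4, 5.5]
grip_width: 0.095
grasp_force: 40.9
```

```bash
python3 p.py; python3 - <<'E'
from h import *
a=camera('side'); cv2.imwrite('pics/s3.png',cv2.resize(a['img'][80:310,130:400,::-1],None,fx=2.5,fy=2.5))
X=cloud(a); x,y,z=np.moveaxis(X,-1,0); im=a['img'].astype(int)
q=X[(z>.12)&(z<.35)&(abs(x-.64)<.1)&(abs(y-.045)<.17)&(im[...,1]>im[...,0]+20)]
print(len(q),[ (round(h,2),np.round(np.median(q[abs(q[:,2]-h)<.015][:,0]),4),(abs(q[:,2]-h)<.015).sum()) for h in (.14,.18,.22,.26,.3)])
E
```

```text
at [0.6876 0.0413 0.3017] 89.06 t 27.525 F [0.5 4.4 5.5] j7 -0.33 w 0.095
492 [(0.14, np.float64(0.6491), np.int64(58)), (0.18, np.float64(0.6461), np.int64(49)), (0.22, np.float64(0.6451), np.int64(39)), (0.26, np.float64(0.6422), np.int64(62)), (0.3, np.float64(0.6408), np.int64(69))]
```

View pics/s3.png

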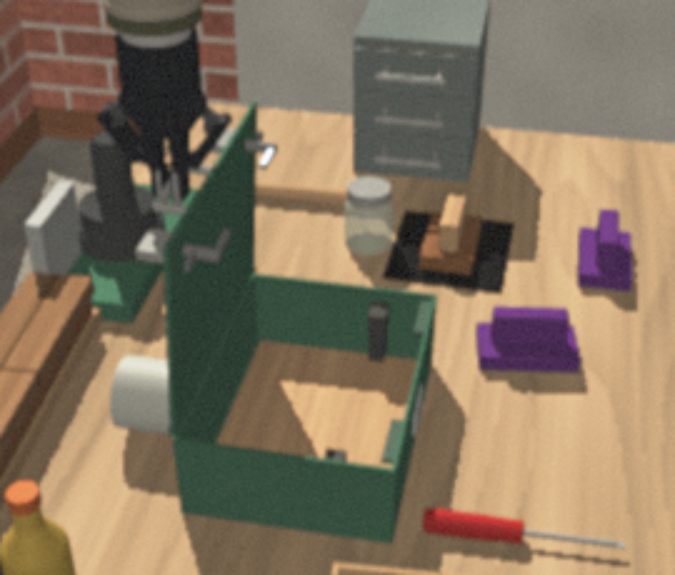

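The lid stands at about 1.52 rad (edge near (250,110)). The left fastener's wing is visible at (155,245). The gripper's front linkage is close to the lid, so I'll open only slightly before rising.

Emit:
carry_out:
  deltas:
    - [0, 0, 0, 0, -0.55]
    - [0, 0, 0, 0, -0.55]
    - [0, 0, 0, 0, -0.55]
    - [0, 0, -0.1, 0, -0.55]
    - [0, 0, -0.25, 0, -0.55]
    - [0, 0, -0.5, 0, -0.55]
    - [0, 0, -0.8, 0, -0.55]
    - [0, 0, -1, 0, -0.55]
    - [0, 0, -1, 0, -0.55]

```text
clock: 28.7
position: [0.688, 0.0398, 0.455]
ee_rot: [0.714, 0.7, 0.002, 0.001]
ft_force: [-0.7, 0.4, -0.9]
grip_width: 0.224
grasp_force: 0.0
```

```bash
python3 p.py; python3 - <<'E'
from h import *
a=camera('side')
X=cloud(a); x,y,z=np.moveaxis(X,-1,0); im=a['img'].astype(int)
q=X[(z>.12)&(z<.35)&(abs(x-.64)<.1)&(abs(y-.045)<.17)&(im[...,1]>im[...,0]+20)]
print(len(q),[ (round(h,2),np.round(np.median(q[abs(q[:,2]-h)<.015][:,0]),4)) for h in (.14,.18,.22,.26,.3)])
t=camera('top')
v=np.hstack([cv2.resize(a['img'][60:310,130:400],(400,370)),cv2.resize(t['img'][100:300,150:450],(400,370))]); cv2.imwrite('pics/f.png',v[:,:,::-1])
E
python3 b.py
```

```text
at [0.688  0.0398 0.455 ] 88.93 t 28.7 F [-0.7  0.4 -0.9] j7 -0.3 w 0.224
462 [(0.14, np.float64(0.6489)), (0.18, np.float64(0.6461)), (0.22, np.float64(0.6446)), (0.26, np.float64(0.6428)), (0.3, np.float64(0.6406))]
((434.2108154296875, -356.85595703125), (121.57854461669922, 69.89063262939453), 87.99127197265625) 0.02598664302588371
((434.6383972167969, -356.0093078613281), (88.85379028320312, 24.992380142211914), 89.38540649414062) 0.06798742160130541
```

View pics/f.png

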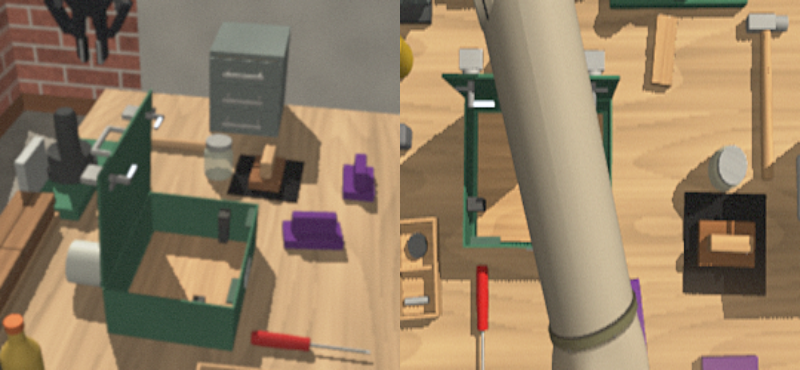

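The final pictures show the lid standing clear of the gripper, both wings along the edge at (471,60) and (593,60) in the top half, and the block centred on the mat at (727,243). Handing in.

```bash
python3 -c "
from h import *
print(ticket.hand_in())"
```

```text
the job is handed in; nothing more can be done
None
```

The job is handed in (no verdict was returned): the push block stands upright on the middle of the mat, both fasteners are turned a full quarter turn (right anticlockwise, left clockwise), and the lid stands by itself at about 1.52 rad, with the gripper touching nothing and about 29 s used.

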